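# Push a jammed battery pack out of the charger from behind

## Robot

A 6-joint arm with a two-finger parallel gripper is mounted at the origin on the work surface. World frame = base frame: x ahead of the robot, y to its left, z up, the work surface at z = 0. Lengths are in m, angles in rad, forces in N, time in s.
With the tool pointing down it reaches from about 0.2 to 0.875 m from the base axis. Payload 3.4 kg.
Tool frame: the origin (TCP) lies at the very end of the fingers, on their centre line; the grasp point (between the pads) lies 19 mm behind it (bot.pinch_z is the distance from the TCP to the grasp point, in m); z points along the fingers, y is the direction in which the jaws open and shut (so a half turn about z gives the same grasp; the last joint's range is limited). The gripper opens to 94 mm and grips with 3 to 60 N. Pads are 16 mm wide; open, the fingers measure 119 mm over their backs; the gripper's body (75 mm by 177 mm) begins 78 mm behind the grasp point.
Start: joints at [-1.41, 0.276, 1.505, -0, 1.361, -0.121], TCP at [0.16, -0.552, 0.205] pointing down, gripper open.
Joint ranges: [-2.89, 2.89], [-0.75, 2.08], [0.22, 2.7], [-1.18, 4.32], [0.11, 2.71], [-2.7, 2.7]. Speed limits (rad/s): [2.57, 2.57, 3.14, 3.14, 3.14, 3.14].

## Interface

Orientations are given as [roll, pitch, yaw] about the fixed x, y, z axes, in that order (R = Rz(yaw) Ry(pitch) Rx(roll)).
In Python, from cell import get_obs, vision, order, bot gives the robot as it stands.
- The arm moves only by the tool step_arm, never from a script. Its argument "rows" is one flat list of numbers, 7 for each row, row after row: the opening, from 0 (shut) to 1 (fully open), then the shift along the tool's x, y, z in mm, then the turn, a rotation vector about the tool's x, y, z in degrees. In form: [jaw, tx, ty, tz, ax, ay, az, jaw, tx, ty, tz, ax, ay, az, ...]. A call has 1 to 12 rows; each row is the pose to reach, as a shift and turn from the pose commanded when the call began, along the tool's axes at that moment; what a row does not reach only later rows make up. A row lasts 1/10 s, in which the tool goes at most 50 mm and 8.59 degrees, less where a joint would pass 70% of its speed; a pose out of reach is approached as far as the arm can. A call with a gripper value outside its range is refused whole. The fingers move at their own pace and stop on an object; "force" is the grip in N (left out, the last holds). Time passes only in rows, so rows that repeat a pose let the fingers close. It gives the time, the measured TCP pose, the force and the opening at its end, in the units of the state.
- get_obs(): the state, without advancing time (a new reading comes with each control period).
- vision.get_image(name): name is "scene" or "top"; returns the picture (480x640x3 uint8, red, green, blue); there is no depth.
- vision.camera_model(name): a dict with "intrinsics" (3x3 intrinsics, pixels), "cam_to_world" (4x4, takes a point from camera to world coordinates). Camera axes: x right, y down, z forward; pixel columns grow to the right and rows downward; lengths in m; the calibration is good to about 2 mm. A picture is of the moment at which its call begins. camera_model takes no time and is no camera call.
- order.hand_in(): hands the job in, once; it reports no verdict.
The state is a dict: "time": time; "joint_pos": joint angles; "joint_vel": joint speeds; "effort": joint torques, N m; "ee_pos": TCP position; "orientation": TCP orientation; "contact_force": force on the tool from outside, world axes, zero at the start; "torque": the same for the moment, N m; "width": opening from 0.0 (shut) to 1.0 (fully open).
Only numpy, scipy, OpenCV 4.12 (cv2) and the standard library are available. Lean on these libraries where they do the work, as an engineer would, in place of code of your own. Each camera call takes 0.05 s, during which the arm holds its last target. There are 200 camera calls.

## Task

The red-labelled battery pack is dead and jammed level in its charger bay: pick up the orange-handled push rod and push the pack out from behind, through the hole at the back of its bay, until about a third of it stands out of the front (not so far that it tips out). Lay the rod back down on the bench, then draw the pack out, keep it level, and set it down flat, label up, in the yellow tray without dropping it. Leave the two green-labelled packs fully home, and the handheld meter and the sample pot where they are.

Things in the scene. Friction and masses are not known exactly. Their poses are not given: they have to be found in the camera images.
- charger: Fixed three-bay battery charger, black plinth, aluminium housing 100 (x) x 161 (y) x 78 (z) mm. Origin: centre of its underside, on the bench; z up; packs come out along +x. Open bay mouths in the face at x = +50 mm; bays 41 mm wide on centre lines y = -52, 0, +52 mm, floor 36 mm above the bench. Cover slots show the labels from above.
- hole_mid (a point): Centre of the middle bay's push-out hole, on the outer face of the charger's 6 mm rear wall (x = -50 mm in the charger's frame, 53 mm above the bench). Holes are square, 24 x 24 mm; the other two lie 52 mm either side along the charger's y, each in line with the centre of its bay's pack. Axes as the charger's.
- dud_c (a point): Centre of the dead pack: black block 90 (x) x 38 (y) x 34 (z) mm, red label on top and on its front end (+x), 150 to 250 g. z up, x out of the bay as the charger's. Starts in any of the three bays, its front end 2 mm inside the mouth (too deep to grip), its rear end 2 mm from the rear wall's inner face. It tips out once more than half (45 mm) stands out.
- dud: The dead pack as a whole; origin at the centre of its underside, 17 mm below point dud_c, same axes. A sprung contact leaf in the bay presses on the top of its rear part: it takes about 7 to 13 N to push, and it stays where it is left. The leaf lets go when the pack is about 30 mm out; then it slides easily.
- good1_c (a point): Centre of a good battery pack, same shape, green label, in another bay; leave it there.
- good2_c (a point): Centre of the other good battery pack, same shape, green label, in the remaining bay; leave it there.
- drift_c (a point): Centre of the handle of the push rod, 15 mm above the bench as it lies. Handle: orange, flat-sided block 60 (x) x 20 (y) x 30 (z) mm, to be gripped across its 20 mm. From it a white nylon shaft, 12 mm diameter, runs level along +x on the handle's centre line; its tip is 120 mm from the handle's centre. 70 g. z up as it lies on the bench at the start.
- drift: The push rod as a whole; its origin is under the handle's centre, 15 mm below point drift_c, same axes.
- tray: Yellow tray fixed to the bench, open on top, 170 (x) x 140 (y) x 26 mm outside, walls and floor 3 mm thick. Origin under its centre, on the bench.
- meter_c (a point): Centre of the handheld meter in its yellow holster, about 186 x 92 x 42 mm, lying on the bench; x along its length. Leave alone.
- pot_c (a point): Centre of the closed white sample pot, 66 mm diameter, 68 mm tall, standing on the bench. Leave alone.
Things that resemble listed ones, but are neither listed nor needed, are in the scene too. Of the things like the drift, leave any that is turquoise; of the rest the smaller one is meant.

How it is judged:
On the way, in this order (a step that is already met when the one before it is completed fails the run):
1. the push rod has pushed the red-labelled pack at least 20 mm out of the bay mouth, untouched by the fingers (x of dud_c in the frame of charger above 0.025 m and contact force between drift and dud above 0.3 N and contact force between the fingers and dud below 0.2 N).
2. the fingers have drawn the pack fully out of the charger after the push rod was laid down (x of dud_c in the frame of charger above 0.096 m and contact force between the fingers and dud above 1 N and height (world z) of drift_c below 0.03 m), for 0.1 s.
3. the pack, still held, is lowered to within 15 mm of the tray's floor (horizontal distance between dud_c and tray below 0.055 m and height (world z) of dud_c below 0.035 m and contact force between the fingers and dud above 0.5 N), for 0.1 s.
At the end, for the whole second after the job is handed in: Red-labelled pack at rest in the yellow tray, flat, label up (within 7 degrees), centre within 55 mm of the tray's and under 26 mm high; push rod at rest on the bench (handle centre under 30 mm), clear of the tray (110 mm from its centre); green-labelled packs moved under 6 mm (horizontal distance between dud_c and tray below 0.055 m and height (world z) of dud_c below 0.026 m and angle between dud_c's own z axis and vertical below 0.12 rad and linear speed of each of dud, drift below 0.02 m/s and height (world z) of drift_c below 0.03 m and horizontal distance between drift_c and tray above 0.11 m and distance of each of good1_c, good2_c from where it was at the start of the episode below 0.006 m); the robot touches nothing.
It fails at once if the red-labelled pack tips out or is dropped: more than 23 degrees from level (angle between dud_c's own z axis and vertical above 0.4 rad).
It fails at once if a green-labelled pack is moved more than 8 mm (distance of any of good1_c, good2_c from where it was at the start of the episode above 0.008 m).
It fails at once if the handheld meter or the sample pot is moved more than 30 mm (distance of any of meter_c, pot_c from where it was at the start of the episode above 0.03 m).
It also fails if it takes over 64 s, if anything falls off the work surface, if the arm or the gripper's body presses on something with over 40 N, if the wrist force passes 120 N, or if a joint passes its speed limit or range.

## Working session

There is one attempt and no reset: what is moved stays moved. The work goes in short steps, Python scripts to look and compute and a tool call to move; the robot and the scene stay as the last step left them, time stands still between calls to the robot, and variables do not carry over. Pictures are saved under pics/ and viewed, about 8 in all and at most 12, crops included, and the job is handed in when it is done.

Besides the shell and the picture viewer there is one more tool, called as a command line: name --argument value ..., lists and objects as JSON in quotes. step_arm: Moves the arm, as the interface text tells. Its arguments: {"type":"object","properties":{"rows":{"type":"array"},"force":{"type":"number"}},"required":["rows"]}

```bash
ls; mkdir -p pics; python3 - <<'E'
from cell import get_obs, vision, order, bot
import cv2,numpy as np
np.set_printoptions(precision=4,suppress=True)
for n in("scene","top"):
    im=vision.get_image(n); cv2.imwrite(f"pics/{n}0.png",im[:,:,::-1]); m=vision.camera_model(n); print(n,m["intrinsics"],m["cam_to_world"])
print(get_obs()); print([a for a in dir(bot) if a[0]!='_'],bot.pinch_z)
E
```

```text
pics
scene [[581.5553   0.     316.946 ]
 [  0.     581.5553 247.4239]
 [  0.       0.       1.    ]] [[ 0.7724  0.4536 -0.4446  1.0731]
 [ 0.6349 -0.5329  0.5593 -0.6068]
 [ 0.0168 -0.7143 -0.6996  0.9027]
 [ 0.      0.      0.      1.    ]]
top [[501.5933   0.     320.7533]
 [  0.     501.5933 240.5269]
 [  0.       0.       1.    ]] [[-0.0197 -0.9951  0.0971  0.4244]
 [-0.9998  0.019  -0.0082  0.0907]
 [ 0.0063 -0.0972 -0.9952  1.2328]
 [ 0.      0.      0.      1.    ]]
{'time': 0.1, 'joint_pos': array([-1.41  ,  0.2765,  1.5059, -0.    ,  1.3607, -0.121 ]), 'joint_vel': array([-0.0007, -0.0014, -0.003 ,  0.0001,  0.0016,  0.0018]), 'effort': array([  0.0013, -40.5457, -23.778 ,   0.0703,   0.0299,  -0.    ]), 'ee_pos': array([ 0.1598, -0.5518,  0.2047]), 'orientation': array([-3.1401, -0.0002,  0.2817]), 'contact_force': array([ 0.0374, -0.455 , -1.1291]), 'torque': array([-0.0136,  0.0086, -0.0114]), 'width': 1.0024402424621273}
['MotionError', 'pinch_z'] 0.0188
```

View pics/scene0.png

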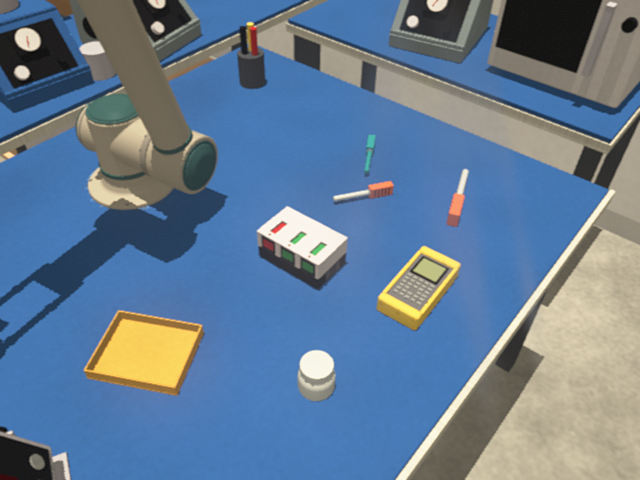

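View pics/top0.png

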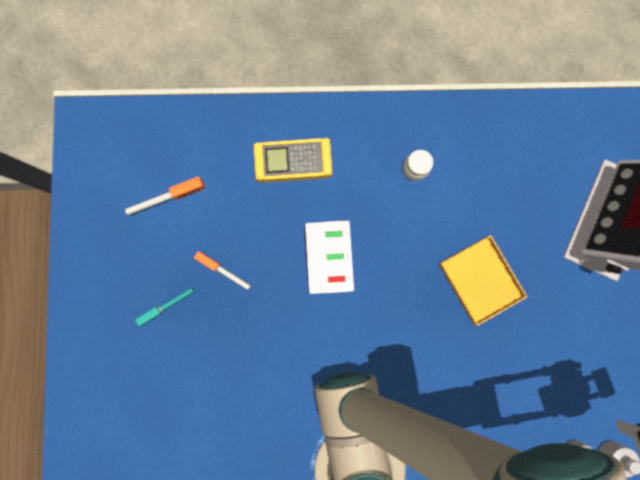

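The red pack is in the bay nearest the robot: its label is at top-view (336,279), and the greens are at (334,257) and (334,234). The bay mouths face image-right (world −y).

Things that could be taken for the push rod, in top-view pixels:
- small orange rod, handle at (207,261)
- large orange rod, handle at (187,188)
- turquoise rod at (150,315), to be left alone

I choose the small orange one.

```bash
cat > h.py <<'E'
import cv2,numpy as np
from cell import get_obs, vision, order, bot
np.set_printoptions(precision=4,suppress=True)
def cast(n,px,z):
    m=vision.camera_model(n);K=m["intrinsics"];T=m["cam_to_world"]
    px=np.atleast_2d(px).astype(float)
    d=np.c_[px,np.ones(len(px))]@np.linalg.inv(K).T@T[:3,:3].T
    return T[:3,3]+d*((z-T[2,3])/d[:,2])[:,None]
def proj(n,p):
    m=vision.camera_model(n);c=(np.atleast_2d(p)-m["cam_to_world"][:3,3])@m["cam_to_world"][:3,:3]
    q=c@m["intrinsics"].T; return q[:,:2]/q[:,2:]
def blobs(im,lo,hi,amin=20,roi=None):
    h=cv2.cvtColor(im,cv2.COLOR_RGB2HSV); M=cv2.inRange(h,np.array(lo),np.array(hi))
    if roi: 
        Z=np.zeros_like(M);x0,y0,x1,y1=roi;Z[y0:y1,x0:x1]=M[y0:y1,x0:x1];M=Z
    cs=cv2.findContours(M,cv2.RETR_EXTERNAL,cv2.CHAIN_APPROX_NONE)[0]
    return [c for c in cs if cv2.contourArea(c)>=amin]
def rect(n,c,z):
    w=cast(n,c[:,0,:],z)[:,:2]; (cx,cy),(a,b),t=cv2.minAreaRect((w*1000).astype(np.float32))
    if a<b: a,b,t=b,a,t+90
    return np.array([cx,cy,a,b,(t+90)%180-90])
E
python3 - <<'E'
from h import *
t=cv2.imread("pics/top0.png")[:,:,::-1].copy(); s=cv2.imread("pics/scene0.png")[:,:,::-1].copy()
for n,im,R in(("top",t,dict(ch=(295,212,365,302),h=(185,245,225,280),big=(160,170,210,205),sh=(212,262,256,295),tray=(430,225,540,335),pot=(395,140,440,185),met=(245,130,340,190))),
            ("scene",s,dict(ch=(240,190,360,290),h=(365,175,400,205),sh=(325,180,372,210),tray=(75,300,215,400)))):
    for k,lo,hi,z in(("h",(3,130,120),(14,255,255),.03),("big",(3,130,120),(14,255,255),.03),("sh",(0,0,120),(179,70,255),.015),("ch",(0,0,150),(179,60,255),.078),("tray",(15,120,100),(30,255,255),.026),("pot",(0,0,120),(179,60,255),.068),("met",(18,120,120),(35,255,255),.03)):
        if k in R:
            for c in blobs(im,lo,hi,20,R[k]): print(n,k,cv2.contourArea(c),rect(n,c,z))
    for nm,lo,hi in(("red",(0,150,80),(4,255,255)),("red2",(174,150,80),(179,255,255)),("green",(50,120,60),(75,255,255))):
        for c in blobs(im,lo,hi,15,R["ch"]): print(n,nm,cv2.contourArea(c),rect(n,c,.07))
c1=cv2.resize(t[215:325,170:370],(800,440),interpolation=cv2.INTER_CUBIC)[:,:,::-1]
cv2.imwrite("pics/crop1.png",c1)
E
```

```text
top h 168.5 [498.8788 356.2574  58.4054  19.2872  56.7393]
top big 333.0 [677.1206 405.0552  79.0112  29.9817 -69.4747]
top sh 199.5 [458.8859 296.8394  98.2922  19.0008  53.8499]
top ch 3116.5 [499.6959  62.883  165.7534 104.4307   2.2549]
top tray 4075.5 [ 439.6449 -306.2403  169.8615  142.7413   27.949 ]
top pot 635.5 [ 715.9081 -154.2708   74.0323   62.0943  -46.2119]
top met 2782.5 [741.6577 146.0288 184.6597  96.3465 -86.9755]
top red 46.5 [447.7142  47.5867  32.4052   9.2243  88.879 ]
top green 27.5 [499.8822  49.8908  30.2152   6.9785  88.8949]
top green 29.5 [553.6578  51.0279  30.3445   7.0419  88.9101]
scene h 97.0 [499.7083 355.4589  56.8497  27.0991  40.6197]
scene sh 179.5 [460.0281 295.6196  96.7627  29.0988  58.7928]
scene ch 2658.0 [499.3578  62.6515 166.0129 104.8356   2.3687]
scene ch 97.5 [492.8517 223.8117  65.2854  15.579   56.8251]
scene tray 6591.0 [ 447.2985 -313.0177  177.6848  151.6949   27.9747]
scene red 29.0 [442.7852  52.6851  33.6611   8.0223 -87.3714]
scene green 30.5 [547.099   56.8169  31.2117   7.6858 -89.0443]
scene green 27.5 [494.942   55.0456  31.761    7.4817 -87.6125]
```

View pics/crop1.png

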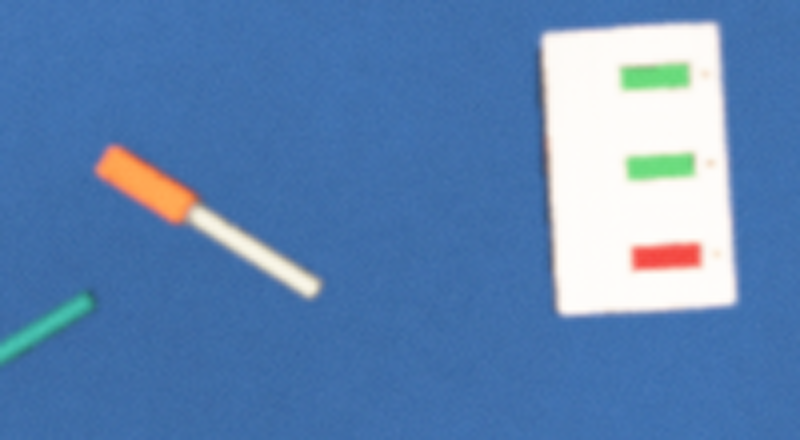

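The crop confirms it: the handle measures 58 x 19 mm, matching 60 x 20, while the bigger rod's handle is 79 x 30. Its handle is at crop (147,185) and its tip at (318,290), pointing towards the charger. Both views put the charger centre at (0.4995, 0.063), with packs coming out at yaw ≈ −87.8°.

```bash
cat >> h.py <<'E'
from scipy.spatial.transform import Rotation as Ro
CH=np.array([.4995,.0628]); CY=np.deg2rad(-87.8)
def chp(x,y): c,s=np.cos(CY),np.sin(CY); return CH+[c*x-s*y,s*x+c*y]
def delta(p,yaw,frm=None):
    o=get_obs(); R0=Ro.from_euler('xyz',o["orientation"]); 
    if frm is not None: R0=Ro.from_euler('xyz',[np.pi,0,np.deg2rad(frm[3])]); p0=np.array(frm[:3])
    else: p0=o["ee_pos"]
    R1=Ro.from_euler('xyz',[np.pi,0,np.deg2rad(yaw)])
    print("t",o["time"],"shift",R0.inv().apply(np.array(p)-p0)*1000,"turn",np.rad2deg((R0.inv()*R1).as_rotvec()))
E
python3 - <<'E'
from h import *
delta([.499,.356,.12],56.5)
delta([.499,.356,.004],56.5,[.499,.356,.12,56.5])
print(chp(-.05,-.052))
E
```

```text
t 0.1 shift [ 578.2133 -777.6153   86.0261] turn [ -0.0794  -0.0404 -40.357 ]
t 0.1 shift [  0.  -0. 116.] turn [0. 0. 0.]
[0.4456 0.1108]
```

step_arm --rows '[0.5,578,-778,0,0,0,-40.4,0.5,578,-778,0,0,0,-40.4,0.5,578,-778,0,0,0,-40.4,0.5,578,-778,0,0,0,-40.4,0.5,578,-778,0,0,0,-40.4,0.5,578,-778,0,0,0,-40.4,0.5,578,-778,0,0,0,-40.4,0.5,578,-778,0,0,0,-40.4,0.5,578,-778,0,0,0,-40.4,0.5,578,-778,0,0,0,-40.4,0.5,578,-778,0,0,0,-40.4,0.5,578,-778,0,0,0,-40.4]'

```text
time: 1.3
ee_pos: [0.3697, 0.0119, 0.2055]
orientation: [3.141, 0.0, 0.987]
contact_force: [0.8, -1.0, 0.3]
width: 0.501
```

```bash
python3 - <<'E'
from h import *
delta([.499,.356,.10],56.5); print(get_obs()["ee_pos"],get_obs()["orientation"])
E
```

```text
t 1.3 shift [358.4322 -81.8389 105.4432] turn [0.046  0.0007 0.0541]
[0.3697 0.0119 0.2055] [3.1408 0.     0.9871]
```

step_arm --rows '[0.5,358,-82,40,0,0,0,0.5,358,-82,40,0,0,0,0.5,358,-82,40,0,0,0,0.5,358,-82,40,0,0,0,0.5,358,-82,40,0,0,0,0.5,358,-82,40,0,0,0,0.5,358,-82,40,0,0,0,0.5,358,-82,40,0,0,0,0.5,358,-82,105,0,0,0,0.5,358,-82,105,0,0,0,0.5,358,-82,105,0,0,0,0.5,358,-82,105,0,0,0]'

```text
time: 2.5
ee_pos: [0.4988, 0.3537, 0.1005]
orientation: [-3.142, 0.0, 0.987]
contact_force: [0.0, 0.2, 0.6]
width: 0.499
```

```bash
python3 - <<'E'
from h import *
delta([.499,.356,.005],56.5)
im=vision.get_image("scene"); cv2.imwrite("pics/s1.png",cv2.resize(im[110:260,290:490],(800,600),interpolation=cv2.INTER_CUBIC)[:,:,::-1])
E
```

```text
t 2.5 shift [ 2.0353 -1.069  95.4789] turn [-0.0014  0.0134  0.0429]
```

View pics/s1.png

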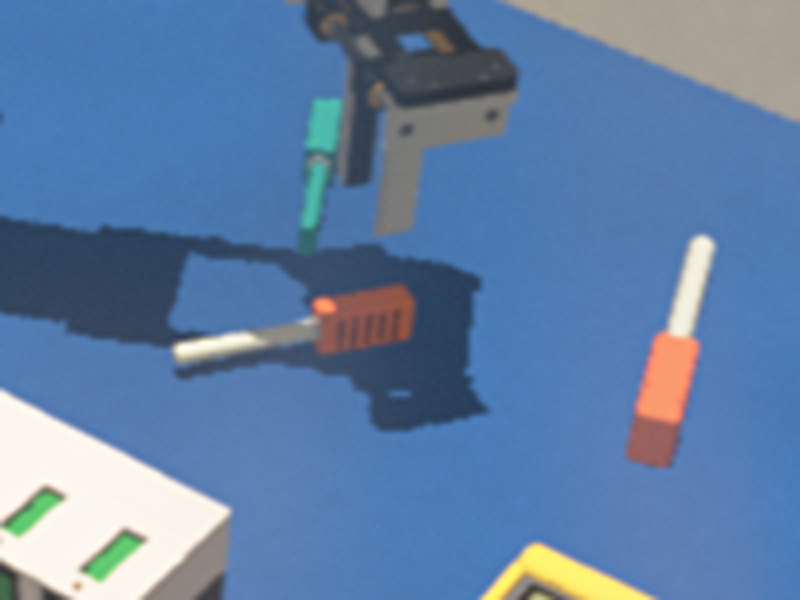

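The fingers, at crop (355,180) and (400,230), straddle the line of the orange handle at (362,320). I'll descend and grip.

step_arm --rows '[0.5,2,-1,45,0,0,0,0.5,2,-1,75,0,0,0,0.5,2,-1,90,0,0,0,0.5,2,-1,95.5,0,0,0,0.5,2,-1,95.5,0,0,0,0.1,2,-1,95.5,0,0,0,0.1,2,-1,95.5,0,0,0,0.1,2,-1,95.5,0,0,0,0.1,2,-1,95.5,0,0,0,0.1,2,-1,95.5,0,0,0,0.1,2,-1,95.5,0,0,0,0.1,2,-1,95.5,0,0,0]' --force 55

```text
time: 3.75
ee_pos: [0.4993, 0.3562, 0.0057]
orientation: [3.141, -0.001, 0.987]
contact_force: [-1.4, 0.2, 6.2]
width: 0.208
```

step_arm --rows '[0.1,0,0,-20,0,0,0,0.1,0,0,-60,0,0,0,0.1,0,0,-60,0,0,0,0.1,0,0,-60,0,0,0]'

```text
time: 4.15
ee_pos: [0.4992, 0.356, 0.0654]
orientation: [3.141, -0.001, 0.987]
contact_force: [-0.9, -0.6, -0.3]
width: 0.209
```

```bash
python3 - <<'E'
from h import *
o=get_obs(); print(o["ee_pos"],o["contact_force"],o["width"])
p=chp(-.200,-.052); print(p)
delta([*p,.066],92.2)
E
```

```text
[0.4992 0.356  0.0654] [-0.8691 -0.5832 -0.2763] 0.20943832785563835
[0.4399 0.2607]
t 4.15 shift [-112.2584    3.0904   -0.7401] turn [  0.0625  -0.0476 -35.6492]
```

step_arm --rows '[0.1,-25,1,0,0,0,-8,0.1,-50,2,0,0,0,-16,0.1,-75,2,0,0,0,-24,0.1,-100,3,0,0,0,-32,0.1,-112.3,3.1,0,0,0,-35.6,0.1,-112.3,3.1,0,0,0,-35.6,0.1,-112.3,3.1,0,0,0,-35.6,0.1,-112.3,3.1,0,0,0,-35.6]'

```text
time: 4.95
ee_pos: [0.4401, 0.261, 0.0644]
orientation: [-3.141, -0.0, 1.607]
contact_force: [0.6, -0.7, -1.0]
width: 0.207
```

```bash
python3 - <<'E'
from h import *
o=get_obs(); print(o["ee_pos"],o["orientation"])
im=vision.get_image("top"); cv2.imwrite("pics/t2.png",cv2.resize(im[200:320,200:360],(800,600),interpolation=cv2.INTER_CUBIC)[:,:,::-1])
im2=vision.get_image("scene"); cv2.imwrite("pics/s2.png",cv2.resize(im2[150:290,240:420],(771,600),interpolation=cv2.INTER_CUBIC)[:,:,::-1])
p=chp(-.200,-.052)
zr=o["ee_pos"][2]+.0093
print(zr,"expected tip top/scene",proj("top",[*chp(-.08,-.052),zr]),proj("scene",[*chp(-.08,-.052),zr]))
for n,i,R in(("top",im,(200,260,307,300)),("scene",im2,(290,150,420,215))):
    for c in blobs(i,(0,0,110),(179,80,255),15,R):
        q=c[:,0,:]; e=q[q[:,0]>=q[:,0].max()-2] if n=="top" else q[q[:,0]<=q[:,0].min()+2]
        print(n,cv2.contourArea(c),rect(n,c,zr),"tip px",e.mean(0),cast(n,e.mean(0),zr))
E
```

```text
[0.4401 0.261  0.0644] [-3.1415 -0.0001  1.6075]
0.07372615497217987 expected tip top/scene [[295.6609 281.1735]] [[305.6707 205.8228]]
top 205.5 [443.3119 184.8753  90.1187  14.8961 -87.9564] tip px [295.25 281.5 ] [[0.4437 0.1417 0.0737]]
top 1591.0 [451.6314 302.2917 118.8613  89.5396  88.8913] tip px [250.1 296.2] [[0.4121 0.2458 0.0737]]
scene 44.5 [439.3197 115.7828  28.4196  23.2752  40.52  ] tip px [290.5    210.6667] [[0.4299 0.1069 0.0737]]
scene 185.5 [441.6687 188.5295 101.0181  18.2591 -88.2617] tip px [304.8571 204.    ] [[0.4391 0.1443 0.0737]]
scene 194.5 [429.011  296.8123 111.3871  25.538  -55.822 ] tip px [339.7333 174.4   ] [[0.4318 0.2791 0.0737]]
scene 132.5 [435.4037 374.8494  87.0166  35.9184 -87.9963] tip px [359.125  160.5625] [[0.4338 0.3528 0.0737]]
scene 81.5 [390.7375 297.0584 117.1221  12.9828 -53.715 ] tip px [328.8485 165.7273] [[0.3914 0.2889 0.0737]]
```

View pics/t2.png

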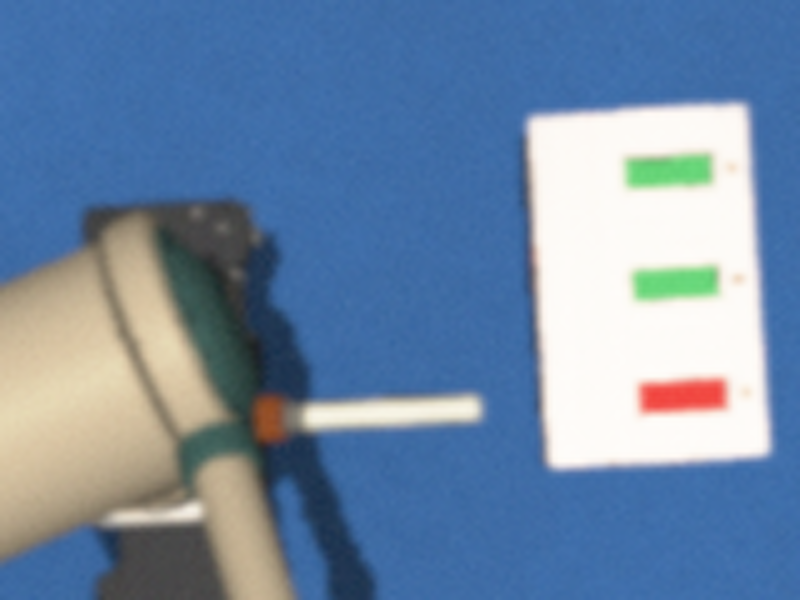

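View pics/s2.png

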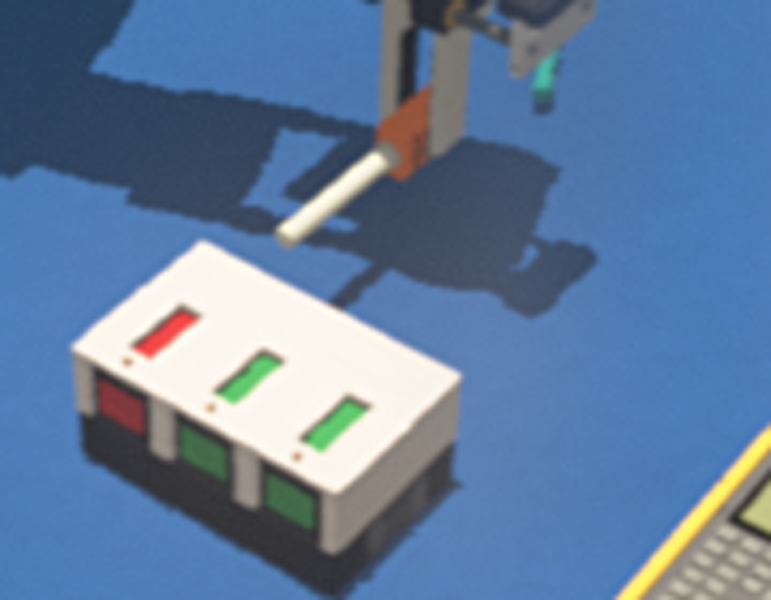

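The tip is at (0.4437, 0.1417), as planned (top crop (482,408)), and in line with the red label at (683,397). I'll lower to hole height and enter.

step_arm --rows '[0.1,0,0,10,0,0,0,0.1,0,0,20.7,0,0,0,0.1,0,0,20.7,0,0,0,0.1,0,0,20.7,0,0,0,0.1,-10,0,20.7,0,0,0,0.1,-20,0,20.7,0,0,0,0.1,-26,0,20.7,0,0,0,0.1,-30,0,20.7,0,0,0,0.1,-33,0,20.7,0,0,0,0.1,-33,0,20.7,0,0,0]'

```text
time: 6.05
ee_pos: [0.4409, 0.2271, 0.0444]
orientation: [3.141, 0.0, 1.607]
contact_force: [-0.1, -0.4, -0.7]
width: 0.211
```

```bash
python3 - <<'E'
from h import *
o=get_obs(); print(o["ee_pos"],o["orientation"],o["contact_force"])
delta([*chp(-.20+.062,-.052),.0437],92.2)
E
```

```text
[0.4409 0.2271 0.0444] [3.1414 0.     1.6075] [-0.1117 -0.3728 -0.6673]
t 6.05 shift [-28.3902   0.3011   0.6697] turn [ 0.0128  0.0003 -0.0982]
```

step_arm --rows '[0.1,-3,0.3,0.6,0,0,0,0.1,-6,0.3,0.6,0,0,0,0.1,-9,0.3,0.6,0,0,0,0.1,-12,0.3,0.6,0,0,0,0.1,-15,0.3,0.6,0,0,0,0.1,-18,0.3,0.6,0,0,0,0.1,-20,0.3,0.6,0,0,0]'

```text
time: 6.75
ee_pos: [0.4429, 0.2107, 0.0442]
orientation: [3.139, -0.006, 1.606]
contact_force: [-1.0, 9.6, -0.1]
width: 0.206
```

```bash
cat > front.py <<'E'
from h import *
im=vision.get_image("scene")
for lo,hi in(((0,100,50),(8,255,255)),((172,100,50),(179,255,255))):
    for c in blobs(im,lo,hi,15,(240,190,330,300)): print("red",cv2.contourArea(c),c[:,0].mean(0))
for o in(0,10,20,30): print(o,proj("scene",[*chp(.048+o/1000,-.052),.053]))
t=vision.get_image("top")
for c in blobs(t,(0,120,60),(8,255,255),8,(310,270,400,300)):
    print("top",cv2.contourArea(c),rect("top",c,.07), c[:,0].min(0),c[:,0].max(0))
o=get_obs(); print(o["ee_pos"],o["contact_force"],o["width"],o["time"])
cv2.imwrite("pics/f.png",cv2.resize(im[190:290,230:380],(800,533),interpolation=cv2.INTER_CUBIC)[:,:,::-1])
E
python3 front.py
```

```text
red 50.0 [278.     227.3929]
red 68.5 [263.9394 247.1818]
0 [[268.0049 244.4684]]
10 [[264.8719 247.0919]]
20 [[261.7089 249.7404]]
30 [[258.5156 252.4144]]
top 67.5 [448.8677  47.563   37.0315  11.5336  88.8796] [328 276] [344 281]
[0.4429 0.2104 0.0442] [-0.7963  7.9365 -0.1151] 0.21048315565026593 6.85
```

step_arm --rows '[0.1,-3,0,0,0,0,0,0.1,-6,0,0,0,0,0,0.1,-8,0,0,0,0,0,0.1,-10,0,0,0,0,0,0.1,-12,0,0,0,0,0,0.1,-13,0,0,0,0,0,0.1,-13,0,0,0,0,0]'

```text
time: 7.55
ee_pos: [0.4434, 0.1975, 0.0442]
orientation: [3.139, -0.006, 1.606]
contact_force: [-0.1, 8.2, -0.1]
width: 0.208
```

```bash
python3 front.py
```

```text
red 51.0 [264.9615 240.3462]
red 37.5 [276.7391 228.4783]
red 71.5 [260.1818 250.7879]
0 [[268.0049 244.4684]]
10 [[264.8719 247.0919]]
20 [[261.7089 249.7404]]
30 [[258.5156 252.4144]]
top 59.5 [448.8225  45.2537  32.4119  11.5336  88.8796] [330 276] [344 281]
top 60.5 [449.1281   1.2335  27.692   13.9097  -1.1262] [353 272] [359 284]
[0.4433 0.1975 0.0442] [0.1047 8.7222 0.2735] 0.20762382769123788 7.65
```

View pics/f.png

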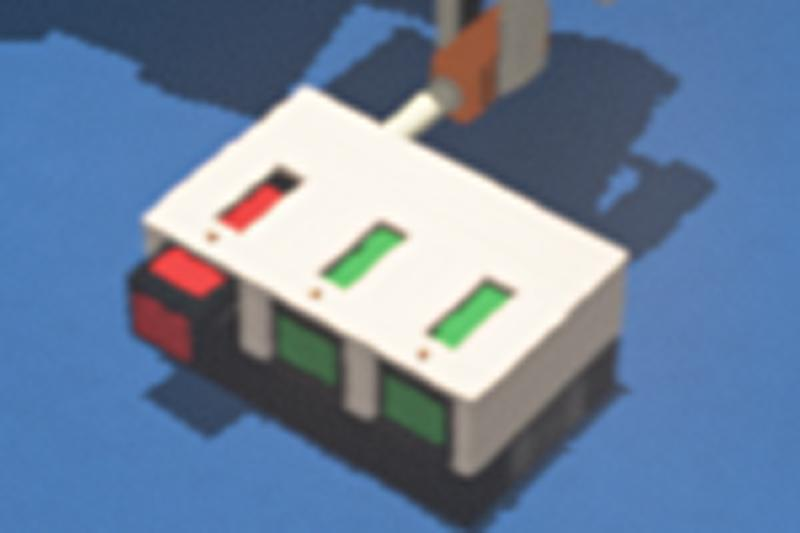

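The pack stands out about 25 mm by both estimates: vision, and the arm's advance since contact. I'll push 2 mm more, then withdraw.

step_arm --rows '[0.1,-1,0,0,0,0,0,0.1,-2,0,0,0,0,0,0.1,-2,0,0,0,0,0,0.1,8,0,0,0,0,0,0.1,30,0,0,0,0,0,0.1,65,0,0,0,0,0,0.1,100,0,0,0,0,0,0.1,120,0,0,0,0,0,0.1,120,0,0,0,0,0,0.1,120,0,0,0,0,0]'

```text
time: 8.65
ee_pos: [0.4373, 0.3142, 0.0432]
orientation: [-3.141, 0.002, 1.61]
contact_force: [-0.1, 0.4, -0.9]
width: 0.21
```

```bash
python3 front.py; python3 - <<'E'
from h import *
delta([.438,.318,.0065],92.2)
E
```

```text
red 51.5 [264.72 240.48]
red 33.5 [276.7619 228.5714]
red 63.5 [259.2903 251.1935]
0 [[268.0049 244.4684]]
10 [[264.8719 247.0919]]
20 [[261.7089 249.7404]]
30 [[258.5156 252.4144]]
top 55.5 [448.7999  44.0981  30.1002  11.5336  88.8796] [331 276] [344 281]
top 67.5 [449.2988  -0.441   28.5679  15.5169   5.659 ] [353 272] [360 284]
[0.4374 0.3134 0.0433] [ 0.831   0.816  -0.4187] 0.2092805650635884 8.75
t 8.75 shift [ 4.656   0.8371 36.8379] turn [-0.0549  0.078  -0.0619]
```

step_arm --rows '[0.1,0,0,20,0,0,0,0.1,0,0,31,0,0,0,0.1,0,0,35,0,0,0,0.1,0,0,37,0,0,0,0.1,0,0,37.5,0,0,0,0.1,0,0,37.5,0,0,0]'

```text
time: 9.35
ee_pos: [0.4382, 0.3145, 0.0065]
orientation: [3.141, -0.0, 1.608]
contact_force: [-0.6, -0.0, -0.4]
width: 0.209
```

step_arm --rows '[0.45,0,0,0,0,0,0,0.45,0,0,0,0,0,0,0.45,0,0,0,0,0,0,0.45,0,0,0,0,0,0,0.45,0,0,-45,0,0,0,0.45,0,0,-95,0,0,0,0.45,0,0,-145,0,0,0,0.45,0,0,-160,0,0,0,0.45,0,0,-160,0,0,0]'

```text
time: 10.25
ee_pos: [0.4396, 0.3155, 0.1694]
orientation: [3.135, -0.003, 1.608]
contact_force: [0.2, 0.2, 0.3]
width: 0.45
```

```bash
python3 - <<'E'
from h import *
delta([*chp(.150,-.052),.166],92.2); print(chp(.06,-.052),chp(.15,-.052)); print(get_obs()["orientation"])
im=vision.get_image("top"); 
for c in blobs(im,(3,130,80),(16,255,255),15,(190,255,300,310)): print("handle",rect("top",c,.03))
im=vision.get_image("scene"); 
for c in blobs(im,(3,130,80),(16,255,255),15,(300,160,400,220)): print("handle s",rect("scene",c,.02))
E
```

```text
t 10.25 shift [-404.8221   -1.5634    2.1678] turn [ 0.3703 -0.1747 -0.0485]
[0.4498 0.0008] [ 0.4533 -0.0891]
[ 3.1351 -0.0031  1.6084]
handle [439.1938 311.2553  52.4463  18.9189 -89.9464]
```

step_arm --rows '[0.65,-318,-1.6,2,0,0,0,0.65,-318,-1.6,2,0,0,0,0.65,-318,-1.6,2,0,0,0,0.65,-318,-1.6,2,0,0,0,0.65,-318,-1.6,2,0,0,0,0.65,-318,-1.6,2,0,0,0,0.65,-318,-1.6,2,0,0,0,0.65,-318,-1.6,2,0,0,0,0.65,-318,-1.6,2,0,0,0,0.65,-318,-1.6,2,0,0,0]'

```text
time: 11.35
ee_pos: [0.4474, -0.0022, 0.1631]
orientation: [-3.139, -0.001, 1.609]
contact_force: [-0.8, -0.6, 0.4]
width: 0.649
```

```bash
python3 - <<'E'
from h import *
delta([*chp(.063,-.052),.037],92.2); print(get_obs()["ee_pos"],get_obs()["orientation"])
im=vision.get_image("scene"); cv2.imwrite("pics/s3.png",cv2.resize(im[110:290,230:430],(666,600),interpolation=cv2.INTER_CUBIC)[:,:,::-1])
E
```

```text
t 11.35 shift [ -0.2041   2.8479 126.1418] turn [-0.1277 -0.056   0.01  ]
[ 0.4474 -0.0022  0.1631] [-3.1394 -0.001   1.6094]
```

View pics/s3.png

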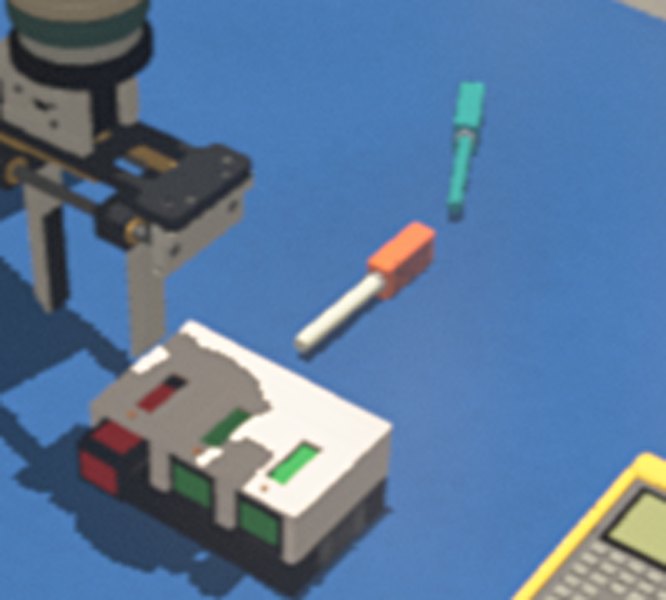

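The rod lies flat on the bench (crop (370,285)) and the fingers are above the protruding pack (110,455). I'll descend and grip.

step_arm --rows '[0.65,0,2.8,45,0,0,0,0.65,0,2.8,85,0,0,0,0.65,0,2.8,110,0,0,0,0.65,0,2.8,122,0,0,0,0.65,0,2.8,126,0,0,0,0.65,0,2.8,126,0,0,0]'

```text
time: 12.0
ee_pos: [0.4507, -0.0023, 0.0378]
orientation: [-3.141, -0.0, 1.61]
contact_force: [1.2, -0.1, 0.4]
width: 0.652
```

step_arm --rows '[0.35,0,0,0,0,0,0,0.3,0,0,0,0,0,0,0.3,0,0,0,0,0,0,0.3,0,0,0,0,0,0,0.3,0,0,0,0,0,0,0.3,0,0,0,0,0,0]' --force 50

```text
time: 12.6
ee_pos: [0.4506, -0.0034, 0.0387]
orientation: [-3.141, 0.0, 1.609]
contact_force: [-2.2, -0.0, 5.5]
width: 0.399
```

step_arm --rows '[0.3,-6,0,0,0,0,0,0.3,-12,0,0,0,0,0,0.3,-20,0,0,0,0,0,0.3,-28,0,0,0,0,0,0.3,-36,0,0,0,0,0,0.3,-44,0,0,0,0,0,0.3,-54,0,0,0,0,0,0.3,-64,0,0,0,0,0,0.3,-76,0,0,0,0,0,0.3,-86,0,0,0,0,0,0.3,-92,0,0,0,0,0,0.3,-92,0,0,0,0,0]'

```text
time: 13.8
ee_pos: [0.4543, -0.0965, 0.0378]
orientation: [-3.141, 0.001, 1.607]
contact_force: [0.0, 0.5, -1.6]
width: 0.401
```

```bash
python3 - <<'E'
from h import *
o=get_obs(); print(o["ee_pos"],o["contact_force"],o["torque"],o["width"],o["time"])
im=vision.get_image("scene"); cv2.imwrite("pics/s4.png",cv2.resize(im[180:330,180:380],(800,600),interpolation=cv2.INTER_CUBIC)[:,:,::-1])
E
```

```text
[ 0.4543 -0.0965  0.0378] [ 0.0445  0.4516 -1.5802] [-0.0957 -0.141  -0.0135] 0.40106606403304307 13.8
```

View pics/s4.png

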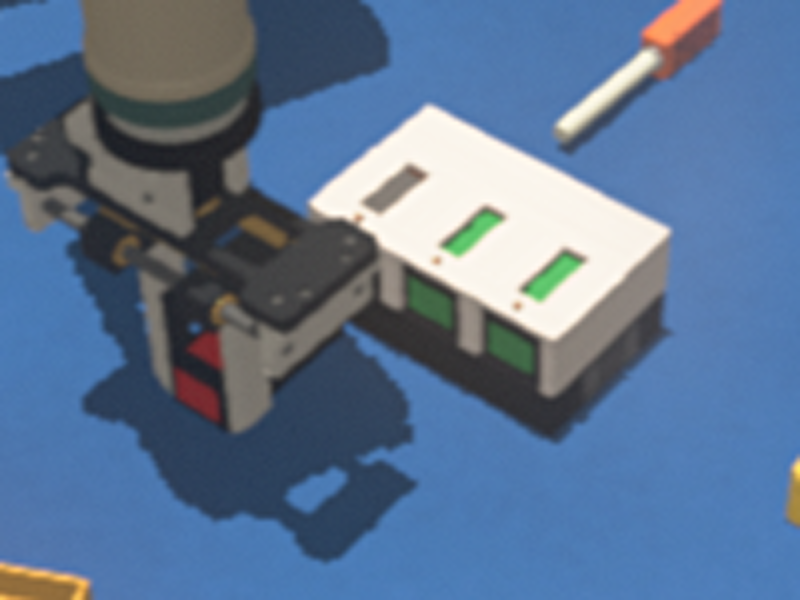

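The pack is out and level, and the greens are untouched. I'll lift and carry it to the tray.

```bash
python3 - <<'E'
from h import *
delta([.4409,-.3402,.0978],92.2)
E
```

```text
t 13.85 shift [-243.7558  -22.2161  -59.9427] turn [-0.0378  0.005  -0.1051]
```

step_arm --rows '[0.3,0,0,-10,0,0,0,0.3,0,0,-25,0,0,0,0.3,0,0,-42,0,0,0,0.3,0,0,-55,0,0,0,0.3,0,0,-60,0,0,0,0.3,0,0,-60,0,0,0]'

```text
time: 14.45
ee_pos: [0.4549, -0.0951, 0.0991]
orientation: [3.14, 0.001, 1.609]
contact_force: [-0.2, 0.3, -2.5]
width: 0.402
```

step_arm --rows '[0.3,-12,-1,0,0,0,0,0.3,-36,-3,0,0,0,0,0.3,-66,-6,0,0,0,0,0.3,-98,-9,0,0,0,0,0.3,-130,-12,0,0,0,0,0.3,-162,-15,0,0,0,0,0.3,-192,-18,0,0,0,0,0.3,-218,-20,0,0,0,0,0.3,-236,-22,0,0,0,0,0.3,-244,-22.5,0,0,0,0,0.3,-244,-22.5,0,0,0,0,0.3,-244,-22.5,0,0,0,0]'

```text
time: 15.65
ee_pos: [0.4407, -0.3387, 0.0978]
orientation: [-3.141, -0.002, 1.608]
contact_force: [-0.1, 0.3, -2.0]
width: 0.401
```

```bash
python3 - <<'E'
from h import *
delta([.4409,-.3402,.0065],92.2)
im=vision.get_image("scene"); cv2.imwrite("pics/s5.png",cv2.resize(im[240:440,40:280],(720,600),interpolation=cv2.INTER_CUBIC)[:,:,::-1])
E
```

```text
t 15.65 shift [-1.6433  0.2495 91.2941] turn [-0.0458 -0.0932 -0.0445]
```

View pics/s5.png

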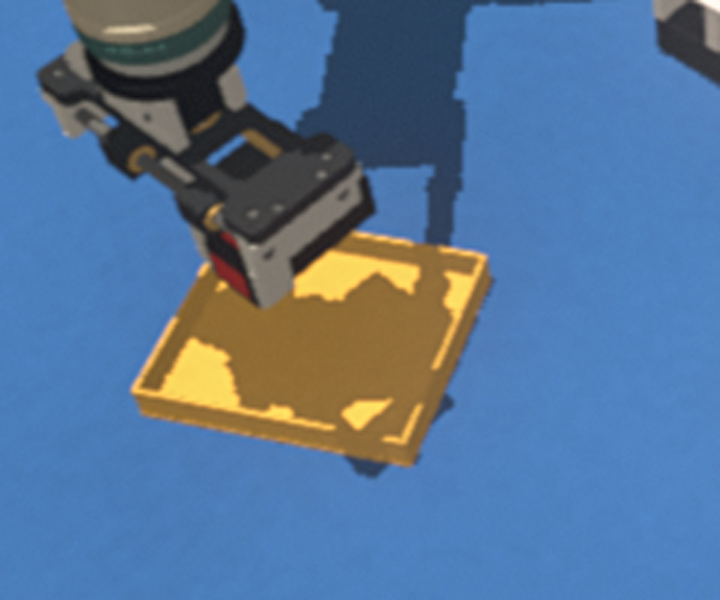

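The pack is held level above the tray. I'll lower it gently.

step_arm --rows '[0.3,-1,0,20,0,0,0,0.3,-1,0,45,0,0,0,0.3,-1,0,65,0,0,0,0.3,-1,0,78,0,0,0,0.3,-1,0,84,0,0,0,0.3,-1,0,87,0,0,0,0.3,-1,0,88.5,0,0,0,0.3,-1,0,89.5,0,0,0,0.3,-1,0,90,0,0,0,0.3,-1,0,90,0,0,0,0.3,-1,0,90,0,0,0]'

```text
time: 16.8
ee_pos: [0.4412, -0.3411, 0.0085]
orientation: [3.141, 0.001, 1.608]
contact_force: [-0.7, -0.1, -1.6]
width: 0.402
```

step_arm --rows '[0.3,0,0,1,0,0,0,0.3,0,0,2,0,0,0,0.3,0,0,2,0,0,0,0.3,0,0,2,0,0,0]'

```text
time: 17.2
ee_pos: [0.441, -0.3409, 0.0061]
orientation: [-3.141, -0.0, 1.608]
contact_force: [0.2, 0.2, -3.0]
width: 0.402
```

step_arm --rows '[0.3,0,0,0.7,0,0,0,0.3,0,0,1.3,0,0,0,0.3,0,0,1.3,0,0,0,0.3,0,0,1.3,0,0,0]'

```text
time: 17.6
ee_pos: [0.4412, -0.341, 0.0058]
orientation: [3.141, 0.001, 1.608]
contact_force: [-0.4, 0.2, 4.9]
width: 0.402
```

```bash
python3 - <<'E'
from h import *
for i in range(4):
    vision.get_image("top"); o=get_obs(); print(o["ee_pos"],o["contact_force"])
E
```

```text
[ 0.4412 -0.341   0.0058] [-1.694   0.2469  5.5569]
[ 0.4411 -0.341   0.0058] [-1.1674  0.7109  5.5455]
[ 0.4411 -0.341   0.0058] [-1.6032  0.9552  5.3505]
[ 0.4412 -0.341   0.0058] [-0.721   1.1162  5.2311]
```

The wrist force turned to +5 N, so the pack is on the tray floor. I'll open moderately, then rise.

step_arm --rows '[0.45,0,0,0,0,0,0,0.5,0,0,0,0,0,0,0.55,0,0,0,0,0,0,0.55,0,0,0,0,0,0,0.55,0,0,-15,0,0,0,0.55,0,0,-50,0,0,0,0.55,0,0,-100,0,0,0,0.55,0,0,-150,0,0,0,0.55,-50,0,-170,0,0,0,0.55,-90,0,-170,0,0,0,0.55,-130,0,-170,0,0,0,0.55,-130,0,-170,0,0,0]'

```text
time: 19.0
ee_pos: [0.4458, -0.4761, 0.1742]
orientation: [3.141, 0.004, 1.605]
contact_force: [-0.0, -0.1, -1.0]
width: 0.551
```

```bash
python3 - <<'E'
from h import *
im=vision.get_image("scene"); t=vision.get_image("top")
a=cv2.resize(im[240:420,60:260],(400,360)); b=cv2.resize(t[210:350,410:565],(399,360)); cv2.imwrite("pics/end.png",np.hstack([a,b])[:,:,::-1])
for n,i,R in(("top",t,(430,225,540,335)),("scene",im,(75,300,215,400))):
    for c in blobs(i,(0,0,0),(179,255,70),40,R): print(n,"dark",cv2.contourArea(c),rect(n,c,.037))
    for c in blobs(i,(0,150,60),(6,255,255),10,R): print(n,"red",cv2.contourArea(c),rect(n,c,.037))
for c in blobs(t,(50,120,60),(75,255,255),15,(295,212,365,302)): print("green",rect("top",c,.07))
for c in blobs(t,(3,130,80),(16,255,255),15,(190,255,300,310)): print("handle",rect("top",c,.03))
print(get_obs()["ee_pos"],get_obs()["time"])
E
```

```text
top dark 82.0 [ 437.5143 -266.3228   28.4855   21.2468   -1.1197]
top red 311.5 [ 440.6142 -310.7331   67.3613   29.9392  -87.7874]
scene dark 589.0 [ 452.3898 -311.5709   95.8073   54.1992  -86.7372]
scene red 32.5 [ 454.2962 -356.0505   36.9046    5.9995   -3.4022]
scene red 429.5 [ 440.3256 -310.2181   66.2282   29.1357  -87.191 ]
green [499.8822  49.8908  30.2152   6.9785  88.8949]
green [553.6578  51.0279  30.3445   7.0419  88.9101]
handle [438.7983 313.6135  57.5962  18.1288 -88.1145]
[ 0.4455 -0.4709  0.1739] 19.1
```

View pics/end.png

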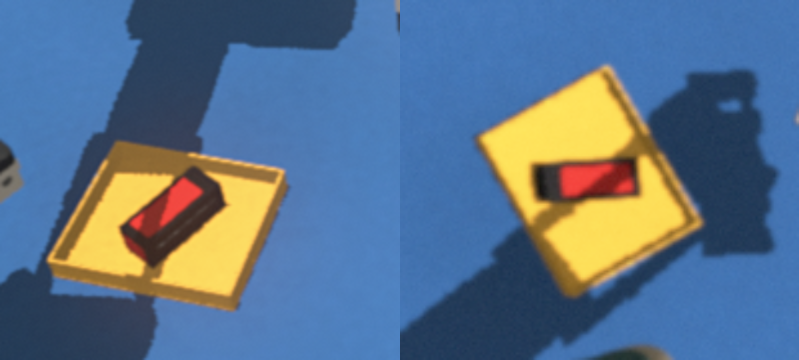

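The pack lies flat with its label up, near the middle of the tray. The two views agree on the label position when cast at 37 mm height, so it is on the floor. The greens read the same as at the start, and the rod is on the bench. Handing in.

```bash
python3 -c "
from cell import order; print(order.hand_in())"
```

```text
the job is handed in; nothing more can be done
None
```

The red-labelled pack is lying flat, label up, in the yellow tray, and the job was handed in at about 19 s. The hand-in gives no verdict.

I pushed the pack out about 27 mm with the small orange rod (peak force seen about 10 N). Then I laid the rod flat on the bench behind the charger, drew the pack out level and lowered it until the wrist force showed it resting on the tray floor.

**Pack:** The label centre read (440.6, −310.7) mm in one view and (440.3, −310.2) mm in the other, both cast at 37 mm height. That puts it on the tray floor. Its centre should be within about 15 mm of the tray's, though I had only the label and the arm's pose to judge that by.

**Green packs:** They read the same as in the first picture.

**Push rod:** The handle is at about (0.439, 0.314) m, more than 0.6 m from the tray.

**Meter and pot:** I did not re-measure them, but the arm never went near either.

No check failed. One measurement disagreed: the angled view put the tray centre about 10 mm away from the top view, because its walls distort that outline, so I used the top view.

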